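Uncover the slide dock, pinch its cassette free and hold it over the tray

ROBOT

A 6-joint arm with a two-finger parallel gripper is mounted at the origin on a cart in front of the work surface, level with it; the furniture and walls round the work are solid. World frame = base frame: x ahead of the robot, y to its left, z up, the work surface at z = 0. Lengths are in m, angles in degrees, forces in N, time in s.
With the tool pointing down it reaches from about 0.375 to 0.9 m from the base axis. Payload 3.1 kg.
Tool frame: the origin (TCP) lies on the centre line of the jaws, within the pads' length; the fingertips stand 17 mm ahead of it and the grasp point (between the pads) lies 2 mm behind it; z points along the fingers, y is the line along which they close (so a half turn about z gives the same grasp; the last joint's range is limited). The gripper opens to 87 mm and grips with 3 to 60 N. Pads are 19 mm wide; open, the fingers measure 117 mm over their backs; the gripper's body (75 mm by 190 mm) begins 51 mm behind the grasp point.
Start: joints at [-79.842, 30.224, 82.088, -0, 67.689, -10.227], TCP at [0.218, -0.586, 0.24] pointing down, gripper open.
Joint ranges: [-176.69, 176.69], [-43.24, 126.21], [12.49, 139.97], [-82, 262], [0, 151.66], [-163.58, 163.58]. Speed limits (degrees/s): [159.86, 159.86, 180, 180, 180, 180].

INTERFACE

Orientations are given as a 3x3 rotation matrix whose columns are the frame's x, y, z axes.
In Python, from rig import bot, imaging, finder gives the robot as it stands. The module is installed in compiled form; this text tells all that it offers.
- The arm moves only by the tool play_rows, never from a script. Its argument "motion" is a list that holds one entry, the list of rows, each a list of 6 numbers: the shift along the tool's x, y, z in shares of 25 cm (1.0 is 25 cm), then the turn, a rotation vector about the tool's x, y, z in shares of 90 degrees (1.0 is 90 degrees). In form: [[[dx, dy, dz, wx, wy, wz], ...]]. A call has 1 to 8 rows; each row is the pose to reach, as a shift and turn from the pose commanded when the call began, along the tool's axes at that moment; what a row does not reach only later rows make up. A row lasts 1/12 s, in which the tool goes at most 41.7 mm and 7.16 degrees, less where a joint would pass 70% of its speed; a pose out of reach is approached as far as the arm can. A call with a gripper value outside its range is refused whole. "fingers" is the finger opening in m, from 0 to 0.087, set as the call begins (left out, the last holds). The fingers move at their own pace and stop on an object; the grip force is fixed at half the most. Time passes only in rows, so rows that repeat a pose let the fingers close. It gives the time, the measured TCP pose, the force, the opening and the grip force at its end, in the units of the state.
- bot.read_state(): the state, without advancing time (a new reading comes with each control period).
- imaging.capture(name): name is "scene" or "side" or "wrist"; returns a dict with "frame" (400x640x3 uint8, red, green, blue), "camera_matrix" (3x3 intrinsics, pixels), "k1" (the pictures are not rectified: a ray, as slopes to the right and down, at radius r is drawn at 1 + k1 r^2 times it, then the intrinsics apply), "R" (3x3) and "t" (3): a world point X has camera coordinates R X + t. Camera axes: x right, y down, z forward; pixel columns grow to the right and rows downward; lengths in m; the calibration is good to about 2 mm. A picture is of the moment at which its call begins. There is no depth.
- bot.hand_in(): hands the job in; it is judged then, once.
Trained networks look in the newest picture that a camera, given by its name, has taken for a name from the list of things; names that differ only in an ending like _2 or _b are one class to them, and where a whole thing is asked for, a point or a joint stands for the part that bears it (a point fixed in the world has none). Each returns a list of dicts, best first, with "confidence" (0 to 1); they miss things now and then, are a little off and sometimes report something else, mostly with a low value. They report only what shows in the picture. A call takes as long as a camera call.
- finder.recognise(camera, name): "at" ([x, y, z] in m, in world coordinates, good to about 4 mm: the middle of the surface that is visible of it).
- finder.outline_of(camera, name): "pixels" (400x640 bool, what is visible of it).
The state is a dict: "time_s": time; "joint_positions": joint angles; "qvel": joint speeds; "tau": joint torques, N m; "position": TCP position; "tcp_rot": TCP orientation; "force": force on the tool from outside, world axes, zero at the start; "moment": the same for the moment, N m; "opening": opening from 0.0 (shut) to 1.0 (fully open); "grasp_force": force on a finger pad.
Only numpy, scipy, OpenCV 4.12 (cv2) and the standard library are available. Lean on these libraries where they do the work, as an engineer would, in place of code of your own. Each camera call takes 0.05 s, during which the arm holds its last target. There are 200 camera calls.

TASK

Lift the clear dust cover off the slide dock and stand it upright on the rubber bench mat, then let it go. Pinch the two side catches of the slide cassette together, lift the cassette straight up out of the dock and finish while still holding it by the pinched catches, level and still, a hand's breadth above the middle of the work tray. Keep the cassette upright all the way so that no slide slips out, and leave the other things on the bench where they are.

Things in the scene. Friction and masses are not known exactly. Their poses are not given: they have to be found in the camera images.
- slide_dock: White docking base fixed to the bench, 138 x 118 x 8 mm, with a low rim, corner guides and two latch cheeks 38 mm high on its y sides. Origin: centre of its underside, z up. The cassette's seat is 14 mm above the origin. A steel ledge on each cheek lies over the cassette's hook and holds it down.
- slide_cassette: Grey cassette, 82 (x) x 40 (y) x 33 mm, about 0.16 kg, eight glass slides standing in it along x. Origin: centre of its underside, on the dock's seat at the start. At its middle, x = 0, a black catch arm rises at each y side, each with an outward hook near its foot; they keep the cassette locked down until both are pinched in.
- catch_left (a joint): Travel of the catch at the cassette's +y side, straight inward along y: 0 = out, latched, 0.007 m = fully in, at its stop. The hook is clear of the dock's ledge from about 0.005 m. A spring resists with 5 N at 0, 9 N at the stop, and pushes it out again.
- catch_right (a joint): The same for the catch at the cassette's -y side, which moves inward along +y.
- catch_left_pad (a point): Middle of the outer face of the left catch's finger pad: 26 mm wide (along x), 30 mm high, upright, 61 mm above the cassette's underside, 28.5 mm from its mid plane (57 mm over both pads; about 43 mm when pinched fully). The pads are the cassette's highest part, 76 mm above its underside.
- catch_right_pad (a point): The same point on the right catch's pad.
- dust_cover: Clear plastic dust cover, open below, 122 (x) x 102 (y) x 86 mm, walls 3 mm, about 0.15 kg, loose. Origin: centre of its lower edge. A round black knob, 26 mm across (waist 20 mm) and 30 mm high, stands on the middle of its roof, 86 to 116 mm above the origin. At the start it stands over the cassette on the dock, inside the rim, 8 mm above the bench.
- bench_mat: Black rubber mat flat on the bench, fixed, 140 (x) x 120 (y) x 2 mm. Origin: centre of its underside. The cover belongs on it. The black manipulator stand, up to 185 mm high, stands between it and the dock, so carry the cover high.
- work_tray: Pale enamel tray, fixed, 170 (x) x 250 (y) mm, rim 18 mm high, floor 2 mm. Origin: centre of its underside. Two culture dishes and forceps lie in it.
- forceps_a: Steel forceps, 119 mm, lying in the tray: a bystander.
- dish_a: Lidded culture dish 58 mm across, 15 mm high, in the tray with another (dish_c) stacked on it: a bystander.
- dish_c: The upper culture dish of the stack: a bystander.
- bottle_media: White bottle with a screw cap, 48 mm across, 105 mm high: a bystander.
- objective_case: Screw-top objective case, 36 mm across, 54 mm high: a bystander.

How it is judged (in metres and radians):
On the way:
1. the dust cover stands upright on the bench mat, let go (horizontal distance between dust_cover and bench_mat below 0.035 m and height (world z) of dust_cover below 0.006 m and angle between dust_cover's own z axis and vertical below 0.08 rad and contact force between the fingers and dust_cover below 0.1 N and linear speed of dust_cover below 0.02 m/s), for 0.2 s.
At the end, for the whole second after the job is handed in: The cassette is held by both pinched catches (each in over 3.5 mm), still, within 0.15 rad of level, its underside 60 to 200 mm above the bench, its centre within 50 mm (tray x) and 60 mm (tray y) of the tray's middle, not touching the tray; the cover stands on the mat within 35 mm of its middle (horizontal distance between dust_cover and bench_mat below 0.035 m and height (world z) of dust_cover below 0.006 m and angle between dust_cover's own z axis and vertical below 0.08 rad and x of slide_cassette in the frame of work_tray between -0.05 and 0.05 m and y of slide_cassette in the frame of work_tray between -0.06 and 0.06 m and height (world z) of slide_cassette between 0.06 and 0.2 m and angle between slide_cassette's own z axis and vertical below 0.15 rad and value of joint each of catch_left, catch_right above 0.0035 m and contact force between the fingers and slide_cassette above 2 N and contact force between slide_cassette and work_tray below 0.1 N and linear speed of slide_cassette below 0.02 m/s); the arm keeps its last pose, push and grip.
It fails at once if the cassette is tipped so far that slides slip out (over 0.4 rad) (angle between slide_cassette's own z axis and vertical above 0.4 rad).
It fails at once if the dust cover is tipped over (over 0.7 rad) (angle between dust_cover's own z axis and vertical above 0.7 rad).
It fails at once if another thing on the bench is shifted by more than 25 mm (distance of any of forceps_a, dish_a, dish_c, bottle_media, objective_case from where it was at the start of the episode above 0.025 m).
It also fails if it takes over 61 s, if anything falls off the work surface, if the arm or the gripper's body presses on something with over 40 N, if the wrist force passes 120 N, or if a joint passes its speed limit or range.

## Working session

There is one attempt and no reset: what is moved stays moved. The work goes in short steps, Python scripts to look and compute and a tool call to move; the robot and the scene stay as the last step left them, time stands still between calls to the robot, and variables do not carry over. Pictures are saved under pics/ and viewed, at most 10 in all, crops included, and the job is handed in when it is done.

Besides the shell and the picture viewer there is one more tool, called by a JSON object that holds its "api" and its "payload". play_rows: Moves the arm, as the interface text tells. Its arguments: {"type":"object","properties":{"motion":{"type":"array"},"fingers":{"type":"number"}},"required":["motion"]}

```bash
mkdir -p pics; cat > h.py <<'E'
from rig import bot, imaging, finder
import numpy as np, cv2
def snap(c,fn=None):
    d=imaging.capture(c)
    if fn: cv2.imwrite('pics/'+fn,d['frame'][:,:,::-1])
    return d
def proj(d,X):
    p=d['R']@np.array(X)+d['t']; s=p[:2]/p[2]; s=s*(1+d['k1']*(s@s)); return (d['camera_matrix']@np.array([*s,1]))[:2]
def ray(d,uv):
    q=np.linalg.solve(d['camera_matrix'],np.array([uv[0],uv[1],1.]))[:2]; s=q.copy()
    for _ in range(20): s=q/(1+d['k1']*(s@s))
    return -d['R'].T@d['t'], d['R'].T@np.array([*s,1])
def atz(d,uv,z):
    c,v=ray(d,uv); return c+v*(z-c[2])/v[2]
E
python3 - <<'E'
from h import *
np.set_printoptions(precision=4,suppress=True)
s=bot.read_state(); print(s['tcp_rot'],s['force'],s['opening'],s['time_s'])
for c in ['scene','side']:
    d=snap(c,c+'0.png'); print(c,-d['R'].T@d['t'])
    for n in ['dust_cover','slide_dock','slide_cassette','catch_left_pad','catch_right_pad','bench_mat','work_tray']:
        r=finder.recognise(c,n); print(n,[(np.round(x['at'],3),round(x['confidence'],2)) for x in r[:2]])
E
```

```text
[[ 0.9374  0.3484 -0.0004]
 [ 0.3484 -0.9374  0.0021]
 [ 0.0004 -0.0021 -1.    ]] [-0.3094  0.034  -0.5581] 1.0002705343046916 0.0
scene [ 0.2764 -1.168   0.6627]
dust_cover [(array([0.552, 0.117, 0.081]), 0.63)]
slide_dock [(array([0.503, 0.143, 0.008]), 0.5)]
slide_cassette []
catch_left_pad []
catch_right_pad []
bench_mat [(array([ 0.653, -0.292,  0.001]), 0.75)]
work_tray [(array([0.401, 0.341, 0.003]), 0.91)]
side [ 0.703  -0.642   0.8767]
dust_cover [(array([0.578, 0.113, 0.092]), 0.8)]
slide_dock [(array([0.584, 0.097, 0.016]), 0.62)]
slide_cassette []
catch_left_pad []
catch_right_pad []
bench_mat [(array([ 0.66 , -0.292,  0.004]), 0.88)]
work_tray [(array([ 0.389,  0.321, -0.001]), 0.57)]
```

View pics/scene0.png

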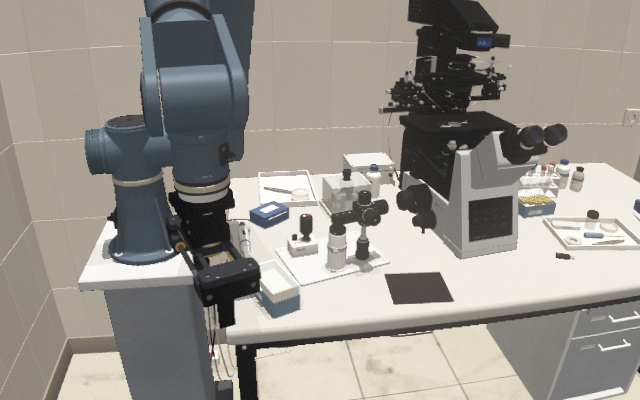

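View pics/side0.png

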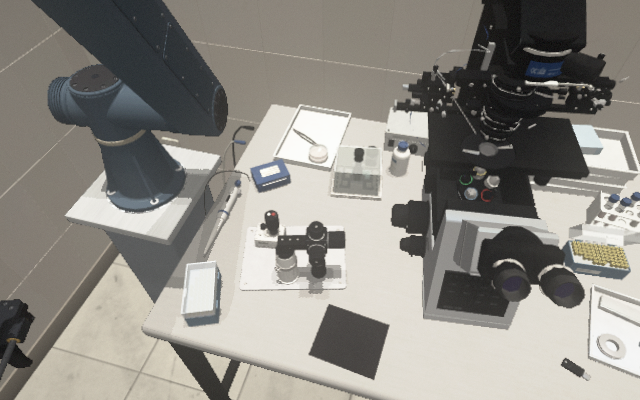

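The scene view shows the cover and its knob at (347,174) and the mat at (418,288). In the side view the knob is at (359,155), the mat at (350,340) and the tray at (313,135). Next I'll triangulate the knob and fit rectangles to the outlines.

```bash
cat >> h.py <<'E'
def tri(a,b):
    A=[];B=[]
    for c,v in (a,b):
        v=v/np.linalg.norm(v); P=np.eye(3)-np.outer(v,v); A.append(P);B.append(P@c)
    return np.linalg.solve(A[0]+A[1],B[0]+B[1])
E
python3 - <<'E'
from h import *
np.set_printoptions(precision=4,suppress=True)
D={}
for c in ['scene','side']:
    d=D[c]=snap(c)
    for n,z in [('bench_mat',.002),('work_tray',.018)]:
        r=finder.outline_of(c,n)
        if not r: print(c,n,'none'); continue
        m=r[0]['pixels']; v,u=np.nonzero(m)
        P=np.array([atz(d,(a,b),z)[:2] for a,b in zip(u,v)],np.float32)
        R=cv2.minAreaRect(P); print(c,n,m.sum(),np.round(R[0],4),np.round(R[1],4),R[2],cv2.boxPoints(R).round(3).tolist())
print('knob',tri(ray(D['scene'],(347,174)),ray(D['side'],(359,155))))
d=D['side']; f=d['frame'][100:220,300:440,::-1]
cv2.imwrite('pics/c1.png',cv2.resize(f,None,fx=5,fy=5,interpolation=cv2.INTER_CUBIC))
E
```

```text
scene bench_mat 1758 [ 0.654  -0.2904] [0.1259 0.138 ] 86.16094207763672 [[0.5809999704360962, -0.3490000069141388], [0.718999981880188, -0.3580000102519989], [0.7269999980926514, -0.23199999332427979], [0.5889999866485596, -0.22300000488758087]]
scene work_tray 1420 [0.3997 0.2907] [0.2916 0.1729] 88.82726287841797 [[0.3100000023841858, 0.1469999998807907], [0.4830000102519989, 0.14300000667572021], [0.48899999260902405, 0.4350000023841858], [0.3160000145435333, 0.43799999356269836]]
side bench_mat 3769 [ 0.6535 -0.2892] [0.1222 0.1411] 85.23599243164062 [[0.578000009059906, -0.3440000116825104], [0.718999981880188, -0.35600000619888306], [0.7289999723434448, -0.23399999737739563], [0.5879999995231628, -0.22200000286102295]]
side work_tray 2884 [0.3996 0.2989] [0.2702 0.1803] 89.22462463378906 [[0.30799999833106995, 0.16500000655651093], [0.4880000054836273, 0.16300000250339508], [0.492000013589859, 0.43299999833106995], [0.3109999895095825, 0.4350000023841858]]
knob [0.5722 0.1488 0.113 ]
```

View pics/c1.png

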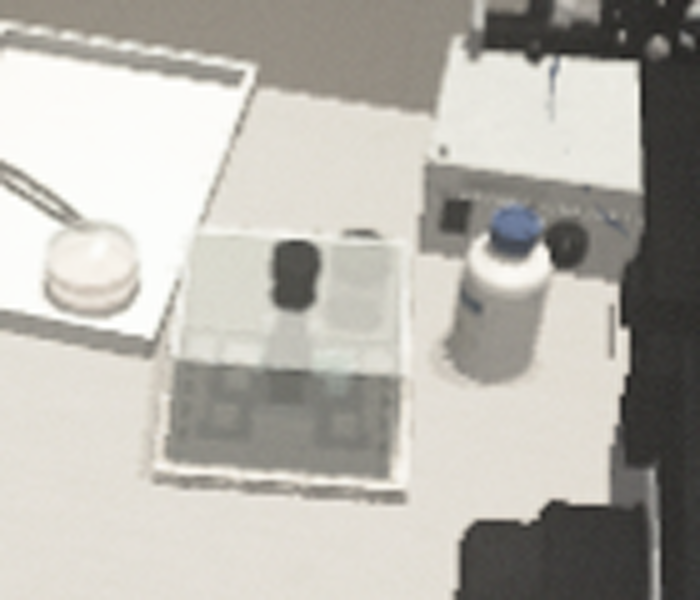

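The crop shows the knob at crop (295,275), which is px (359,155), and the dock's front edge from px (331,196) to (381,199). The bottle is at px (400,155), and the triangulated knob height of 0.113 is plausible.

```bash
cat >> h.py <<'E'
from scipy.spatial.transform import Rotation as Ro
def down(yaw):
    c,s=np.cos(np.radians(yaw)),np.sin(np.radians(yaw)); return np.array([[c,s,0],[s,-c,0],[0,0,-1.]])
def go(p,yaw):
    s=bot.read_state(); R=np.array(s['tcp_rot']); 
    print('shift',(R.T@(np.array(p)-s['position'])).round(4),'rot',np.degrees(Ro.from_matrix(R.T@down(yaw)).as_rotvec()).round(2))
E
python3 - <<'E'
from h import *
np.set_printoptions(precision=4,suppress=True)
d=snap('side')
for z,pts in [(.008,[(331,196),(381,199)]),(.094,[(336,173),(381,173.5),(382,148),(339,146.5)]),(.018,[(351,113),(331,167),(300,105)]),(0.06,[(400,152)])]:
    P=np.array([atz(d,p,z) for p in pts]); print(P); print(np.degrees(np.arctan2(*(P[-1]-P[0])[1::-1])) if len(P)==2 else '')
go((.35,-.31,.33),0); go((.572,.149,.33),-4)
E
```

```text
[[0.5149 0.0803 0.008 ]
 [0.6483 0.1051 0.008 ]]
10.519711646893208
[[0.5259 0.0878 0.094 ]
 [0.6382 0.116  0.094 ]
 [0.6234 0.2113 0.094 ]
 [0.5089 0.1871 0.094 ]]

[[0.4887 0.4323 0.018 ]
 [0.489  0.1781 0.018 ]
 [0.3157 0.4301 0.018 ]]

[[0.6716 0.2451 0.06  ]]

shift [ 0.2201 -0.2125 -0.0904] rot [ 0.    0.   20.39]
shift [ 0.588  -0.5654 -0.0905] rot [ 0.    0.   24.39]
```

The manual's scale: shifts go in shares of 25 cm and turns go in shares of 90 degrees. Converting my numbers, 0.2 m / 0.25 = 0.8, -0.19 m / 0.25 = -0.76.

{"api": "play_rows", "payload": {"motion": [[[0.8, -0.76, -0.36, 0, 0, 0], [0.8, -0.76, -0.36, 0, 0, 0], [0.8, -0.76, -0.36, 0, 0, 0], [0.8, -0.76, -0.36, 0, 0, 0], [0.8, -0.76, -0.36, 0, 0, 0], [0.8, -0.76, -0.36, 0, 0, 0], [0.8, -0.76, -0.36, 0, 0, 0], [0.8, -0.76, -0.36, 0, 0, 0]]], "fingers": 0.087}}

```text
time_s: 1.82
position: [0.3413, -0.3325, 0.332]
tcp_rot: [[0.935, 0.354, 0.003], [0.354, -0.935, 0.0], [0.003, 0.001, -1.0]]
force: [0.4, -0.4, -1.3]
opening: 0.998
grasp_force: 0.0
```

Converted, 0.2 m / 0.25 = 0.8, -0.19 m / 0.25 = -0.76.

{"api": "play_rows", "payload": {"motion": [[[0.8, -0.76, 0, 0, 0, 0], [0.8, -0.76, 0, 0, 0, 0], [0.8, -0.76, 0, 0, 0, 0], [0.8, -0.76, 0, 0, 0, 0], [0.8, -0.76, 0, 0, 0, 0], [0.8, -0.76, 0, 0, 0, 0], [0.8, -0.76, 0, 0, 0, 0], [0.8, -0.76, 0, 0, 0, 0]]]}}

```text
time_s: 2.48
position: [0.4617, -0.0865, 0.3296]
tcp_rot: [[0.935, 0.354, 0.001], [0.354, -0.935, 0.002], [0.002, -0.001, -1.0]]
force: [-1.3, -0.1, 1.0]
opening: 1.001
grasp_force: 0.0
```

Converted, 0.19 m / 0.25 = 0.76, -0.185 m / 0.25 = -0.74, 9.4 degrees / 90 = 0.1044.

{"api": "play_rows", "payload": {"motion": [[[0.76, -0.74, 0, 0, 0, 0.1044], [0.76, -0.74, 0, 0, 0, 0.1044], [0.76, -0.74, 0, 0, 0, 0.1044], [0.76, -0.74, 0, 0, 0, 0.1044], [0.76, -0.74, 0, 0, 0, 0.1044], [0.76, -0.74, 0, 0, 0, 0.1044], [0.76, -0.74, 0, 0, 0, 0.1044], [0.76, -0.74, 0, 0, 0, 0.1044]]]}}

```text
time_s: 3.15
position: [0.5759, 0.1523, 0.329]
tcp_rot: [[0.981, 0.195, 0.002], [0.195, -0.981, 0.001], [0.002, -0.001, -1.0]]
force: [-0.4, -0.3, 1.2]
opening: 1.001
grasp_force: 0.0
```

```bash
python3 - <<'E'
from h import *
np.set_printoptions(precision=4,suppress=True)
s=bot.read_state(); print(s['time_s'],s['position'],s['tcp_rot'],s['force'],s['joint_positions'])
d=snap('wrist','w1.png'); print(-d['R'].T@d['t'],proj(d,(.573,.15,.124)))
for n in ['dust_cover','slide_dock']:
    r=finder.recognise('wrist',n); print(n,[(np.round(x['at'],3),round(x['confidence'],2)) for x in r[:2]])
go((.573,.15,.33),11)
E
```

```text
3.15 [0.5759 0.1523 0.329 ] [[ 0.9809  0.1947  0.0015]
 [ 0.1947 -0.9809  0.0014]
 [ 0.0018 -0.0011 -1.    ]] [-0.3683 -0.2689  1.2385] [ 4.0415 22.8505 80.0368  0.0744 77.0192 82.7999]
[0.6453 0.1662 0.4739] [319.8213 182.5234]
dust_cover [(array([0.575, 0.156, 0.099]), 0.59)]
slide_dock [(array([0.631, 0.166, 0.013]), 0.84)]
shift [-0.0003 -0.002  -0.0009] rot [ 0.05  0.08 -0.04]
```

View pics/w1.png

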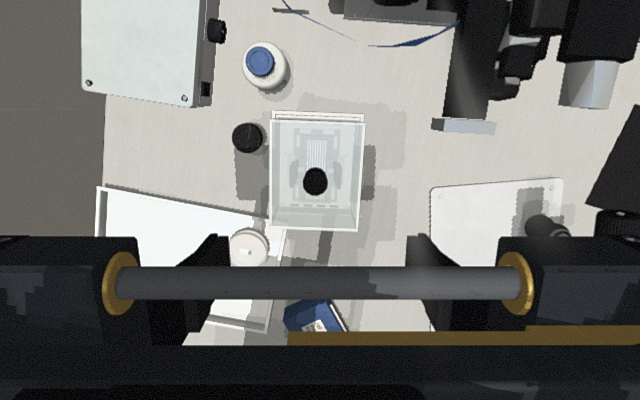

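The wrist view shows the knob at (315,181) and the cover roof spanning about (271,121) to (364,230). The cover is nearly axis-aligned, so the tool yaw is right. The bottle is at (265,65) and the case at (247,137).

```bash
python3 - <<'E'
from h import *
np.set_printoptions(precision=4,suppress=True)
d=snap('wrist')
g=cv2.cvtColor(d['frame'],cv2.COLOR_RGB2GRAY)
m=(g[160:205,295:340]<45); v,u=np.nonzero(m); c=(u.mean()+295,v.mean()+160); print('knob px',c,m.sum()); P=atz(d,c,.118);print(P)
r=finder.outline_of('wrist','dust_cover'); M=r[0]['pixels'].astype(np.uint8)
R=cv2.minAreaRect(np.argwhere(M)[:,::-1].astype(np.float32)); B=cv2.boxPoints(R); print(B)
Q=np.array([atz(d,b,.094)[:2] for b in B]); print(Q,Q.mean(0)); 
for i in range(4): e=Q[(i+1)%4]-Q[i]; print(np.linalg.norm(e),np.degrees(np.arctan2(e[1],e[0])))
go((P[0],P[1],.107),11)
E
```

```text
knob px (np.float64(310.55828220858893), np.float64(177.7280163599182)) 489
[0.572  0.1552 0.118 ]
[[263.2271 225.923 ]
 [265.0414 113.4362]
 [361.1454 114.9862]
 [359.3311 227.4731]]
[[0.5023 0.1972]
 [0.6253 0.214 ]
 [0.6428 0.1152]
 [0.5212 0.0898]] [0.5729 0.1541]
0.12410886657636098 7.780752525442176
0.10032293035253832 -79.96740560114372
0.1242258157854119 -168.1734381173922
0.10908846817208452 99.95281217515857
shift [ 0.0001 -0.008   0.2225] rot [ 0.03  0.05 -0.12]
```

Converted, 0.15 m / 0.25 = 0.6, -0.005 m / 0.25 = -0.02.

{"api": "play_rows", "payload": {"motion": [[[0, -0.02, 0.16, 0, 0, 0], [0, -0.02, 0.32, 0, 0, 0], [0, -0.02, 0.48, 0, 0, 0], [0, -0.02, 0.56, 0, 0, 0], [0, -0.02, 0.6, 0, 0, 0], [0, -0.02, 0.6, 0, 0, 0], [0, -0.02, 0.6, 0, 0, 0]]]}}

```text
time_s: 3.98
position: [0.5738, 0.1533, 0.1804]
tcp_rot: [[0.982, 0.189, 0.001], [0.189, -0.982, -0.0], [0.001, 0.0, -1.0]]
force: [-0.2, 0.8, 1.6]
opening: 0.998
grasp_force: 0.0
```

```bash
python3 - <<'E'
from h import *
np.set_printoptions(precision=4,suppress=True)
s=bot.read_state(); print(s['time_s'],s['position'])
d=snap('wrist','w2.png')
for n in ['dust_cover']:
    r=finder.recognise('wrist',n); print(n,[(np.round(x['at'],3),round(x['confidence'],2)) for x in r[:2]])
p=proj(d,(.5725,.153,.124)).round().astype(int); print(p)
g=cv2.cvtColor(d['frame'],cv2.COLOR_RGB2GRAY)
w=g[p[1]-45:p[1]+45,p[0]-45:p[0]+45]; n,l,st,ce=cv2.connectedComponentsWithStats((w<45).astype(np.uint8))
for i in range(1,n):
    if st[i,4]>100: c=ce[i]+p-45; print(st[i],c,atz(d,c,.12))
go((.5725,.153,.118),11)
E
```

```text
3.9833 [0.5738 0.1533 0.1804]
dust_cover [(array([0.585, 0.158, 0.098]), 0.87)]
[318 230]
[  22   16   40   49 1552] [314.7171 225.9652] [0.5735 0.1554 0.12  ]
shift [-0.0026  0.0004  0.0637] rot [ 0.03 -0.26 -0.05]
```

View pics/w2.png

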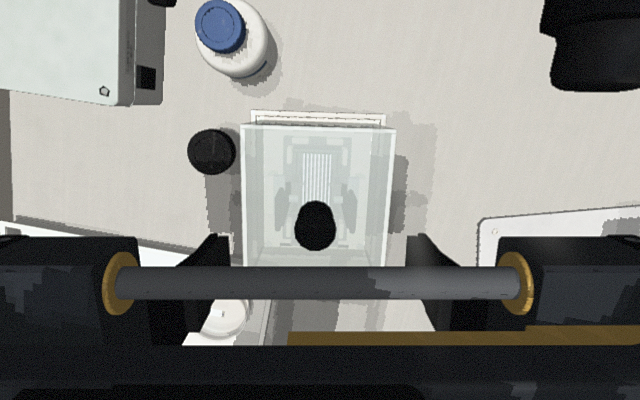

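The knob is at (315,226), between the fingers and within 2 mm of the jaw axis. I'll descend and grip.

Converted, 0.063 m / 0.25 = 0.252, -0.001 m / 0.25 = -0.004.

{"api": "play_rows", "payload": {"motion": [[[-0.004, -0.004, 0.14, 0, 0, 0], [-0.004, -0.004, 0.22, 0, 0, 0], [-0.004, -0.004, 0.252, 0, 0, 0], [-0.004, -0.004, 0.252, 0, 0, 0], [-0.004, -0.004, 0.252, 0, 0, 0]]]}}

```text
time_s: 4.5
position: [0.573, 0.1551, 0.1179]
tcp_rot: [[0.982, 0.191, 0.002], [0.191, -0.982, 0.0], [0.002, 0.0, -1.0]]
force: [0.2, -0.4, 0.7]
opening: 1.002
grasp_force: 0.0
```

{"api": "play_rows", "payload": {"motion": [[[0, 0, 0, 0, 0, 0], [0, 0, 0, 0, 0, 0], [0, 0, 0, 0, 0, 0], [0, 0, 0, 0, 0, 0], [0, 0, 0, 0, 0, 0], [0, 0, 0, 0, 0, 0], [0, 0, 0, 0, 0, 0], [0, 0, 0, 0, 0, 0]]], "fingers": 0.0}}

```text
time_s: 5.17
position: [0.5718, 0.155, 0.1165]
tcp_rot: [[0.982, 0.191, -0.0], [0.191, -0.982, -0.0], [-0.0, -0.0, -1.0]]
force: [0.0, 0.3, 0.7]
opening: 0.479
grasp_force: 0.0
```

{"api": "play_rows", "payload": {"motion": [[[0, 0, 0, 0, 0, 0], [0, 0, 0, 0, 0, 0], [0, 0, 0, 0, 0, 0], [0, 0, 0, 0, 0, 0], [0, 0, 0, 0, 0, 0], [0, 0, 0, 0, 0, 0], [0, 0, 0, 0, 0, 0], [0, 0, 0, 0, 0, 0]]]}}

```text
time_s: 5.83
position: [0.5718, 0.155, 0.1165]
tcp_rot: [[0.982, 0.191, -0.0], [0.191, -0.982, 0.0], [-0.0, -0.0, -1.0]]
force: [0.5, 0.1, -0.8]
opening: 0.285
grasp_force: 30.0
```

Converted, -0.16 m / 0.25 = -0.64, -0.13 m / 0.25 = -0.52.

{"api": "play_rows", "payload": {"motion": [[[0, 0, -0.02, 0, 0, 0], [0, 0, -0.06, 0, 0, 0], [0, 0, -0.12, 0, 0, 0], [0, 0, -0.2, 0, 0, 0], [0, 0, -0.28, 0, 0, 0], [0, 0, -0.4, 0, 0, 0], [0, 0, -0.52, 0, 0, 0], [0, 0, -0.64, 0, 0, 0]]]}}

```text
time_s: 6.5
position: [0.5714, 0.1551, 0.2787]
tcp_rot: [[0.982, 0.191, 0.0], [0.191, -0.982, 0.0], [0.0, -0.0, -1.0]]
force: [0.5, 0.2, -1.1]
opening: 0.283
grasp_force: 30.0
```

```bash
python3 - <<'E'
from h import *
np.set_printoptions(precision=4,suppress=True)
a=snap('scene','s3.png');b=snap('side')
f=lambda p,q: print(tri(ray(a,p),ray(b,q)))
f((398,198),(393,216)); f((404,122),(428,142)); f((417,224),(402,245)); f((381,110),(405,80)); f((450,250),(425,318))
go((.53,-.05,.335),3); go((.654,-.29,.335),-4.5)
E
```

```text
[ 0.6868 -0.0142  0.0997]
[0.7193 0.0545 0.2895]
[ 0.7269 -0.0544  0.0413]
[0.6673 0.202  0.3053]
[ 0.7839 -0.2059  0.0339]
shift [-0.083   0.1932 -0.0524] rot [ 0.02 -0.78  8.  ]
shift [-0.007   0.4524 -0.051 ] rot [-0.03 -0.78 15.5 ]
```

View pics/s3.png

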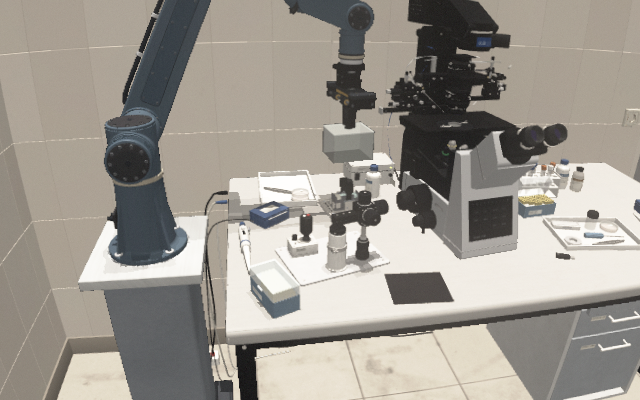

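The cover hangs level in the gripper at (348,142), and the cassette is exposed at (345,195). I'll carry the cover at height, keeping x low to stay clear of the microscope.

Converted, 0.193 m / 0.25 = 0.772, -0.083 m / 0.25 = -0.332, 8 degrees / 90 = 0.0889.

{"api": "play_rows", "payload": {"motion": [[[-0.08, 0.04, -0.12, 0, 0, 0], [-0.2, 0.12, -0.208, 0, 0, 0.0222], [-0.332, 0.24, -0.208, 0, 0, 0.0444], [-0.332, 0.36, -0.208, 0, 0, 0.0556], [-0.332, 0.48, -0.208, 0, 0, 0.0667], [-0.332, 0.6, -0.208, 0, 0, 0.0778], [-0.332, 0.72, -0.208, 0, 0, 0.0889], [-0.332, 0.772, -0.208, 0, 0, 0.0889]]]}}

```text
time_s: 7.27
position: [0.5274, -0.0536, 0.3285]
tcp_rot: [[0.999, 0.049, 0.0], [0.049, -0.999, -0.002], [0.0, 0.002, -1.0]]
force: [-0.3, -0.2, -1.3]
opening: 0.284
grasp_force: 30.0
```

```bash
python3 - <<'E'
from h import *
go((.654,-.29,.335),-4.5)
E
```

```text
shift [ 0.1149  0.2424 -0.006 ] rot [ 0.1  -0.03  7.31]
```

Converted, 0.242 m / 0.25 = 0.968, 0.03 m / 0.25 = 0.12, 7.3 degrees / 90 = 0.0811.

{"api": "play_rows", "payload": {"motion": [[[0.04, 0.12, -0.02, 0, 0, 0.0222], [0.1, 0.26, -0.02, 0, 0, 0.0444], [0.18, 0.4, -0.02, 0, 0, 0.0667], [0.26, 0.54, -0.02, 0, 0, 0.0811], [0.34, 0.68, -0.02, 0, 0, 0.0811], [0.4, 0.82, -0.02, 0, 0, 0.0811], [0.44, 0.92, -0.02, 0, 0, 0.0811], [0.46, 0.968, -0.02, 0, 0, 0.0811]]]}}

```text
time_s: 7.93
position: [0.6554, -0.2893, 0.332]
tcp_rot: [[0.997, -0.077, -0.001], [-0.077, -0.997, -0.0], [-0.001, 0.001, -1.0]]
force: [0.2, -0.9, -1.6]
opening: 0.282
grasp_force: 30.0
```

```bash
python3 - <<'E'
from h import *
go((.654,-.29,.16),-4.5);go((.654,-.29,.111),-4.5)
E
```

```text
shift [-0.0012  0.0007  0.172 ] rot [0.03 0.03 0.06]
shift [-0.0012  0.0007  0.221 ] rot [0.03 0.03 0.06]
```

Converted, 0.215 m / 0.25 = 0.86, 0.03 m / 0.25 = 0.12.

{"api": "play_rows", "payload": {"motion": [[[-0.004, 0, 0.12, 0, 0, 0], [-0.004, 0, 0.26, 0, 0, 0], [-0.004, 0, 0.4, 0, 0, 0], [-0.004, 0, 0.54, 0, 0, 0], [-0.004, 0, 0.68, 0, 0, 0], [-0.004, 0, 0.78, 0, 0, 0], [-0.004, 0, 0.84, 0, 0, 0], [-0.004, 0, 0.86, 0, 0, 0]]]}}

```text
time_s: 8.6
position: [0.6511, -0.2836, 0.1139]
tcp_rot: [[0.997, -0.075, -0.007], [-0.075, -0.997, 0.005], [-0.008, -0.005, -1.0]]
force: [-0.5, -0.5, -1.2]
opening: 0.283
grasp_force: 30.0
```

{"api": "play_rows", "payload": {"motion": [[[0, 0, 0.004, 0, 0, 0], [0, 0, 0.012, 0, 0, 0], [0, 0, 0.018, 0, 0, 0], [0, 0, 0.024, 0, 0, 0], [0, 0, 0.024, 0, 0, 0]]]}}

```text
time_s: 9.02
position: [0.6541, -0.2861, 0.1137]
tcp_rot: [[0.997, -0.075, 0.002], [-0.075, -0.997, -0.001], [0.002, 0.001, -1.0]]
force: [-0.3, 0.4, -0.4]
opening: 0.288
grasp_force: 30.0
```

{"api": "play_rows", "payload": {"motion": [[[0, 0, 0.004, 0, 0, 0], [0, 0, 0.008, 0, 0, 0], [0, 0, 0.012, 0, 0, 0], [0, 0, 0.012, 0, 0, 0]]]}}

```text
time_s: 9.35
position: [0.6537, -0.2863, 0.1103]
tcp_rot: [[0.997, -0.075, 0.0], [-0.075, -0.997, -0.001], [0.001, 0.001, -1.0]]
force: [-0.8, -0.3, 2.7]
opening: 0.284
grasp_force: 30.0
```

Contact at +2.7 N, so I'll release.

{"api": "play_rows", "payload": {"motion": [[[0, 0, 0, 0, 0, 0], [0, 0, 0, 0, 0, 0], [0, 0, 0, 0, 0, 0], [0, 0, 0, 0, 0, 0], [0, 0, 0, 0, 0, 0], [0, 0, 0, 0, 0, 0], [0, 0, 0, 0, 0, 0], [0, 0, 0, 0, 0, 0]]], "fingers": 0.087}}

```text
time_s: 10.02
position: [0.6536, -0.2858, 0.1095]
tcp_rot: [[0.997, -0.075, -0.0], [-0.075, -0.997, 0.0], [-0.0, -0.0, -1.0]]
force: [0.4, 0.2, 0.4]
opening: 0.806
grasp_force: 0.0
```

Converted, -0.22 m / 0.25 = -0.88, -0.2 m / 0.25 = -0.8.

{"api": "play_rows", "payload": {"motion": [[[0, 0, 0, 0, 0, 0], [0, 0, -0.04, 0, 0, 0], [0, 0, -0.16, 0, 0, 0], [0, 0, -0.32, 0, 0, 0], [0, 0, -0.48, 0, 0, 0], [0, 0, -0.64, 0, 0, 0], [0, 0, -0.8, 0, 0, 0], [0, 0, -0.88, 0, 0, 0]]]}}

```text
time_s: 10.68
position: [0.6552, -0.2868, 0.3374]
tcp_rot: [[0.997, -0.075, 0.009], [-0.075, -0.997, -0.006], [0.01, 0.005, -1.0]]
force: [0.6, -0.1, 0.7]
opening: 0.998
grasp_force: 0.0
```

```bash
python3 - <<'E'
from h import *
np.set_printoptions(precision=4,suppress=True)
D={}
for c in ['scene','side']:
    d=D[c]=snap(c)
    for n in ['dust_cover','bench_mat','slide_cassette','catch_left_pad','catch_right_pad','slide_dock']:
        r=finder.recognise(c,n); print(c,n,[(np.round(x['at'],3),round(x['confidence'],2)) for x in r[:2]])
a,b=D['side']['frame'],D['scene']['frame']
A=cv2.resize(a[115:215,310:410],None,fx=4,fy=4,interpolation=cv2.INTER_CUBIC)
B=cv2.resize(a[240:390,290:440],(400,400),interpolation=cv2.INTER_CUBIC)
cv2.imwrite('pics/c4.png',np.hstack([A,B])[:,:,::-1])
go((.53,-.05,.332),3)
E
```

```text
scene dust_cover [(array([ 0.643, -0.328,  0.068]), 0.67), (array([0.669, 0.215, 0.057]), 0.41)]
scene bench_mat [(array([ 0.628, -0.338,  0.003]), 0.65)]
scene slide_cassette [(array([0.565, 0.138, 0.048]), 0.98), (array([0.433, 0.201, 0.015]), 0.28)]
scene catch_left_pad [(array([0.666, 0.215, 0.057]), 0.35)]
scene catch_right_pad [(array([0.57 , 0.123, 0.07 ]), 0.41), (array([ 0.642, -0.329,  0.072]), 0.25)]
scene slide_dock [(array([0.528, 0.126, 0.013]), 0.78)]
side dust_cover [(array([ 0.654, -0.305,  0.085]), 0.68), (array([0.44 , 0.2  , 0.014]), 0.2)]
side bench_mat [(array([ 0.694, -0.334,  0.001]), 0.57)]
side slide_cassette []
side catch_left_pad [(array([ 0.694, -0.338,  0.   ]), 0.6)]
side catch_right_pad []
side slide_dock []
shift [-0.1409 -0.2259 -0.0028] rot [-0.03  0.05 -7.31]
```

View pics/c4.png

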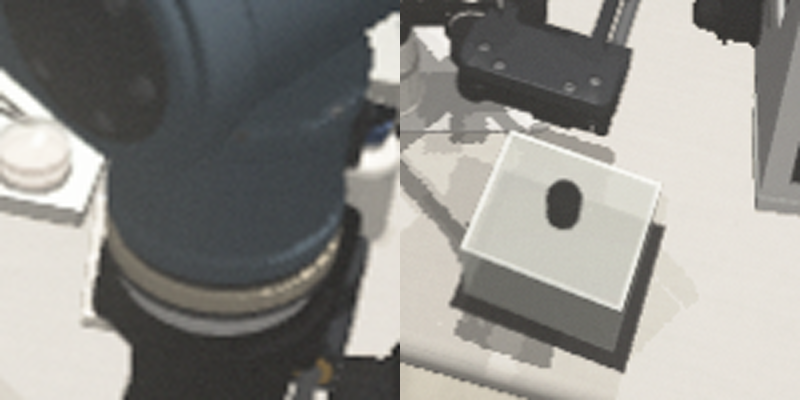

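The cover stands upright on the mat, inside its outline, and it is released. Now back above the dock.

Converted, -0.226 m / 0.25 = -0.904, -0.141 m / 0.25 = -0.564, -7.3 degrees / 90 = -0.0811.

{"api": "play_rows", "payload": {"motion": [[[-0.564, -0.904, 0, 0, 0, -0.0811], [-0.564, -0.904, 0, 0, 0, -0.0811], [-0.564, -0.904, 0, 0, 0, -0.0811], [-0.564, -0.904, 0, 0, 0, -0.0811], [-0.564, -0.904, 0, 0, 0, -0.0811], [-0.564, -0.904, 0, 0, 0, -0.0811], [-0.564, -0.904, 0, 0, 0, -0.0811], [-0.564, -0.904, 0, 0, 0, -0.0811]]]}}

```text
time_s: 12.05
position: [0.5277, -0.0463, 0.33]
tcp_rot: [[0.998, 0.056, -0.001], [0.056, -0.998, 0.001], [-0.001, -0.001, -1.0]]
force: [0.2, -0.2, -0.5]
opening: 1.001
grasp_force: 0.0
```

```bash
python3 - <<'E'
from h import *
go((.573,.154,.27),10)
E
```

```text
shift [ 0.0566 -0.1974  0.0602] rot [-0.08  0.06 -6.78]
```

Converted, -0.197 m / 0.25 = -0.788, 0.06 m / 0.25 = 0.24, -6.8 degrees / 90 = -0.0756.

{"api": "play_rows", "payload": {"motion": [[[0.04, -0.14, 0, 0, 0, -0.0222], [0.08, -0.28, 0, 0, 0, -0.0444], [0.12, -0.44, 0, 0, 0, -0.0756], [0.16, -0.6, 0.08, 0, 0, -0.0756], [0.22, -0.72, 0.16, 0, 0, -0.0756], [0.2264, -0.788, 0.24, 0, 0, -0.0756], [0.2264, -0.788, 0.24, 0, 0, -0.0756], [0.2264, -0.788, 0.24, 0, 0, -0.0756]]]}}

```text
time_s: 12.72
position: [0.5766, 0.1496, 0.268]
tcp_rot: [[0.985, 0.171, -0.003], [0.171, -0.985, -0.001], [-0.003, 0.001, -1.0]]
force: [0.3, -1.2, -0.2]
opening: 0.997
grasp_force: 0.0
```

{"api": "play_rows", "payload": {"motion": [[[0, 0, 0, 0, 0, 0], [0, 0, 0, 0, 0, 0]]]}}

```text
time_s: 12.88
position: [0.5776, 0.1482, 0.2708]
tcp_rot: [[0.986, 0.168, 0.003], [0.168, -0.986, -0.0], [0.003, 0.001, -1.0]]
force: [-0.5, -0.0, -0.3]
opening: 1.003
grasp_force: 0.0
```

```bash
python3 - <<'E'
from h import *
np.set_printoptions(precision=4,suppress=True)
s=bot.read_state(); print(s['time_s'],s['position'])
for c in ['wrist','scene','side']:
    d=snap(c,'w5.png' if c=='wrist' else None)
    for n in ['slide_cassette','catch_left_pad','catch_right_pad']:
        r=finder.recognise(c,n); print(c,n,[(np.round(x['at'],3),round(x['confidence'],2)) for x in r[:2]])
    if c=='wrist': print(proj(d,(.573,.154,.09)))
f=cv2.imread('pics/w5.png')[50:290,180:460]; cv2.imwrite('pics/w5c.png',cv2.resize(f,None,fx=2.5,fy=2.5,interpolation=cv2.INTER_CUBIC))
E
```

```text
12.8833 [0.5776 0.1482 0.2708]
wrist slide_cassette [(array([0.572, 0.158, 0.041]), 0.6)]
wrist catch_left_pad [(array([0.566, 0.183, 0.084]), 0.79)]
wrist catch_right_pad [(array([0.575, 0.13 , 0.09 ]), 0.81)]
[310.8626 188.2579]
scene slide_cassette [(array([0.567, 0.138, 0.05 ]), 0.72)]
scene catch_left_pad []
scene catch_right_pad [(array([0.569, 0.126, 0.067]), 0.53)]
side slide_cassette [(array([0.574, 0.142, 0.04 ]), 0.8)]
side catch_left_pad []
side catch_right_pad [(array([0.563, 0.176, 0.073]), 0.42), (array([0.39 , 0.32 , 0.004]), 0.3)]
```

View pics/w5c.png

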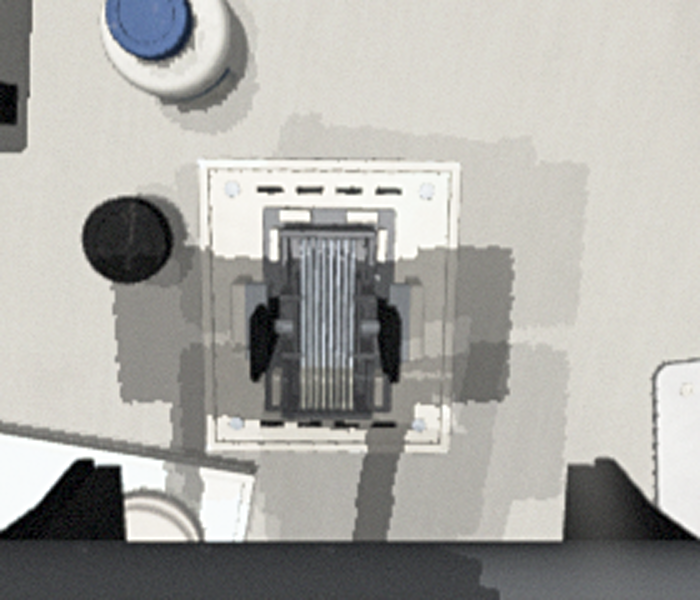

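The crop shows the two black pads at px (285,186) and (336,185), symmetric about the slides at (310,186). The edges are parallel to the image, so yaw is about 10°.

```bash
python3 - <<'E'
from h import *
np.set_printoptions(precision=4,suppress=True)
d=snap('wrist')
for z in (.075,.09):
    a,b=atz(d,(284.8,186),z),atz(d,(336,185.2),z); print(a,b,(a+b)/2,np.linalg.norm(a-b),np.degrees(np.arctan2(b[0]-a[0],a[1]-b[1])))
# dock corners
c=np.array([(200,160),(460,162),(447,450),(208,450)])/2.5+[180,50]
Q=np.array([atz(d,p,.012)[:2] for p in c]); print(Q,Q.mean(0)); 
for i in range(4): e=Q[(i+1)%4]-Q[i]; print(np.linalg.norm(e),np.degrees(np.arctan2(e[1],e[0])))
go((.572,.155,.13),10)
E
```

```text
[0.5658 0.181  0.075 ] [0.5752 0.1316 0.075 ] [0.5705 0.1563 0.075 ] 0.05031574221236851 10.680037975562938
[0.5694 0.1802 0.09  ] [0.5783 0.1329 0.09  ] [0.5738 0.1566 0.09  ] 0.04809164970387362 10.680037975562842
[[0.6269 0.2235]
 [0.6456 0.11  ]
 [0.5123 0.0887]
 [0.4928 0.2023]] [0.5694 0.1561]
0.11504037842796062 -80.67382262906068
0.13495119161032046 -170.9510094295555
0.11521190611862007 99.77036889039762
0.13584527630722637 8.979928534104369
shift [-0.0033 -0.0058  0.1395] rot [ 0.   0.  -0.2]
```

{"api": "play_rows", "payload": {"motion": [[[-0.014, -0.028, 0.12, 0, 0, 0], [-0.014, -0.028, 0.26, 0, 0, 0], [-0.014, -0.028, 0.4, 0, 0, 0], [-0.014, -0.028, 0.5, 0, 0, 0], [-0.014, -0.028, 0.56, 0, 0, 0], [-0.014, -0.028, 0.56, 0, 0, 0], [-0.014, -0.028, 0.56, 0, 0, 0], [-0.014, -0.028, 0.56, 0, 0, 0]]]}}

```text
time_s: 14.2
position: [0.5727, 0.1562, 0.1306]
tcp_rot: [[0.985, 0.17, 0.002], [0.17, -0.985, 0.0], [0.002, 0.0, -1.0]]
force: [0.0, -0.5, -0.3]
opening: 0.999
grasp_force: 0.0
```

```bash
python3 - <<'E'
from h import *
np.set_printoptions(precision=4,suppress=True)
s=bot.read_state(); print(s['time_s'],s['position'])
d=snap('wrist','w6.png')
for n in ['slide_cassette','catch_left_pad','catch_right_pad']:
    r=finder.recognise('wrist',n); print(n,[(np.round(x['at'],3),round(x['confidence'],2)) for x in r[:2]])
go((.5715,.1562,.073),9.8)
E
```

```text
14.2 [0.5727 0.1562 0.1306]
slide_cassette [(array([0.575, 0.156, 0.043]), 0.83)]
catch_left_pad [(array([0.569, 0.184, 0.087]), 0.87), (array([0.576, 0.131, 0.082]), 0.48)]
catch_right_pad [(array([0.577, 0.129, 0.082]), 0.81)]
shift [-0.0012 -0.0002  0.0581] rot [ 0.02 -0.17 -0.01]
```

View pics/w6.png

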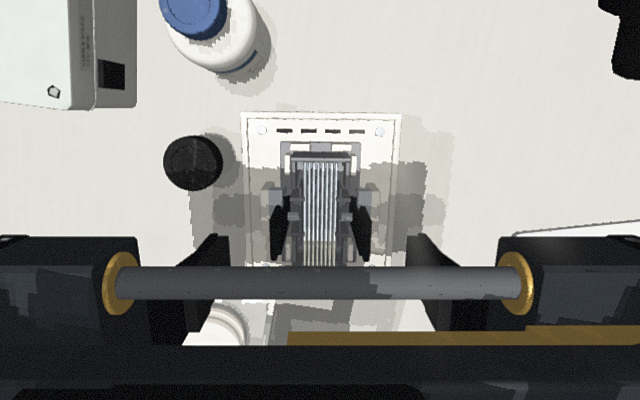

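The pads are at (278,236) and (361,236), centred between the fingers (mean column 319.5). I'll descend and pinch.

Converted, 0.057 m / 0.25 = 0.228, 0.045 m / 0.25 = 0.18.

{"api": "play_rows", "payload": {"motion": [[[0, 0, 0.1, 0, 0, 0], [0, 0, 0.18, 0, 0, 0], [0, 0, 0.228, 0, 0, 0], [0, 0, 0.228, 0, 0, 0], [0, 0, 0.228, 0, 0, 0]]]}}

```text
time_s: 14.82
position: [0.5716, 0.1561, 0.0726]
tcp_rot: [[0.985, 0.17, -0.001], [0.17, -0.985, -0.0], [-0.001, -0.0, -1.0]]
force: [0.6, -0.4, 0.6]
opening: 0.999
grasp_force: 0.0
```

{"api": "play_rows", "payload": {"motion": [[[0, 0, 0, 0, 0, 0], [0, 0, 0, 0, 0, 0], [0, 0, 0, 0, 0, 0], [0, 0, 0, 0, 0, 0], [0, 0, 0, 0, 0, 0], [0, 0, 0, 0, 0, 0], [0, 0, 0, 0, 0, 0], [0, 0, 0, 0, 0, 0]]], "fingers": 0.0}}

```text
time_s: 15.48
position: [0.5721, 0.1559, 0.0732]
tcp_rot: [[0.985, 0.17, 0.001], [0.17, -0.985, -0.0], [0.001, 0.0, -1.0]]
force: [0.3, -6.1, 11.7]
opening: 0.476
grasp_force: 14.6
```

{"api": "play_rows", "payload": {"motion": [[[0, 0, 0, 0, 0, 0], [0, 0, 0, 0, 0, 0], [0, 0, 0, 0, 0, 0], [0, 0, 0, 0, 0, 0], [0, 0, 0, 0, 0, 0], [0, 0, 0, 0, 0, 0]]]}}

```text
time_s: 15.98
position: [0.5721, 0.1558, 0.0736]
tcp_rot: [[0.985, 0.17, 0.001], [0.17, -0.985, -0.0], [0.001, 0.001, -1.0]]
force: [-0.8, -2.1, 6.6]
opening: 0.461
grasp_force: 30.0
```

Converted, -0.022 m / 0.25 = -0.088, -0.018 m / 0.25 = -0.072.

{"api": "play_rows", "payload": {"motion": [[[0, 0, -0.008, 0, 0, 0], [0, 0, -0.016, 0, 0, 0], [0, 0, -0.028, 0, 0, 0], [0, 0, -0.04, 0, 0, 0], [0, 0, -0.056, 0, 0, 0], [0, 0, -0.072, 0, 0, 0], [0, 0, -0.088, 0, 0, 0], [0, 0, -0.088, 0, 0, 0]]]}}

```text
time_s: 16.65
position: [0.5723, 0.1562, 0.0955]
tcp_rot: [[0.985, 0.17, 0.002], [0.17, -0.985, 0.0], [0.002, 0.0, -1.0]]
force: [0.4, -0.4, -1.0]
opening: 0.46
grasp_force: 30.0
```

Converted, -0.08 m / 0.25 = -0.32, -0.07 m / 0.25 = -0.28.

{"api": "play_rows", "payload": {"motion": [[[0, 0, -0.04, 0, 0, 0], [0, 0, -0.1, 0, 0, 0], [0, 0, -0.16, 0, 0, 0], [0, 0, -0.22, 0, 0, 0], [0, 0, -0.28, 0, 0, 0], [0, 0, -0.32, 0, 0, 0], [0, 0, -0.32, 0, 0, 0]]]}}

```text
time_s: 17.23
position: [0.5732, 0.1563, 0.1773]
tcp_rot: [[0.985, 0.17, 0.005], [0.17, -0.985, 0.0], [0.005, 0.0, -1.0]]
force: [1.2, 0.8, -1.3]
opening: 0.457
grasp_force: 30.0
```

```bash
python3 - <<'E'
from h import *
np.set_printoptions(precision=4,suppress=True)
for c in ['scene','side']:
    d=snap(c,c+'7.png')
    for n in ['slide_cassette']:
        r=finder.recognise(c,n); print(n,[(np.round(x['at'],3),round(x['confidence'],2)) for x in r[:2]])
a=cv2.imread('pics/scene7.png')[80:280,240:440];b=cv2.imread('pics/side7.png')[60:260,250:450]
cv2.imwrite('pics/c7.png',cv2.resize(np.hstack([a,b]),(800,400),interpolation=cv2.INTER_CUBIC))
go((.402,.305,.172),10)
E
```

```text
slide_cassette [(array([0.567, 0.136, 0.145]), 0.97), (array([ 0.627, -0.34 ,  0.   ]), 0.45)]
slide_cassette [(array([0.575, 0.141, 0.137]), 0.97)]
shift [-0.1411 -0.1755  0.002 ] rot [-0.01  0.12 -0.22]
```

View pics/c7.png

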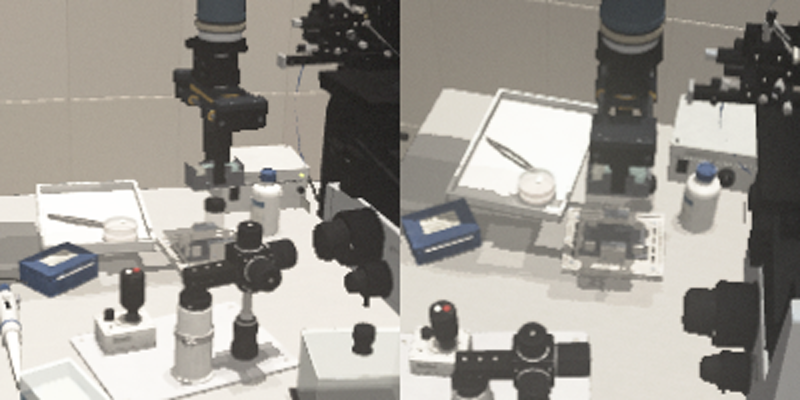

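The cassette hangs level in the gripper in both views, clear of the dock. I'll carry it smoothly to the tray.

Converted, -0.1 m / 0.25 = -0.4, -0.09 m / 0.25 = -0.36.

{"api": "play_rows", "payload": {"motion": [[[-0.016, -0.02, 0, 0, 0, 0], [-0.048, -0.06, 0, 0, 0, 0], [-0.096, -0.12, 0, 0, 0, 0], [-0.144, -0.18, 0, 0, 0, 0], [-0.192, -0.24, 0, 0, 0, 0], [-0.24, -0.3, 0, 0, 0, 0], [-0.288, -0.36, 0, 0, 0, 0], [-0.32, -0.4, 0, 0, 0, 0]]]}}

```text
time_s: 18.1
position: [0.4725, 0.2423, 0.1739]
tcp_rot: [[0.985, 0.171, -0.003], [0.171, -0.985, -0.0], [-0.003, -0.0, -1.0]]
force: [-0.8, 0.0, -1.6]
opening: 0.463
grasp_force: 30.0
```

Converted, -0.076 m / 0.25 = -0.304, -0.074 m / 0.25 = -0.296.

{"api": "play_rows", "payload": {"motion": [[[-0.04, -0.048, 0, 0, 0, 0], [-0.088, -0.108, 0, 0, 0, 0], [-0.136, -0.168, 0, 0, 0, 0], [-0.18, -0.224, 0, 0, 0, 0], [-0.216, -0.264, 0, 0, 0, 0], [-0.24, -0.296, 0, 0, 0, 0], [-0.244, -0.304, 0, 0, 0, 0], [-0.244, -0.304, 0, 0, 0, 0]]]}}

```text
time_s: 18.77
position: [0.4026, 0.306, 0.1746]
tcp_rot: [[0.985, 0.171, 0.0], [0.171, -0.985, -0.0], [0.0, 0.0, -1.0]]
force: [1.0, -0.7, -1.1]
opening: 0.458
grasp_force: 30.0
```

{"api": "play_rows", "payload": {"motion": [[[0, 0, 0, 0, 0, 0], [0, 0, 0, 0, 0, 0], [0, 0, 0, 0, 0, 0], [0, 0, 0, 0, 0, 0], [0, 0, 0, 0, 0, 0], [0, 0, 0, 0, 0, 0]]]}}

```text
time_s: 19.27
position: [0.403, 0.3053, 0.1745]
tcp_rot: [[0.986, 0.169, -0.0], [0.169, -0.986, 0.0], [-0.0, -0.0, -1.0]]
force: [-0.1, -0.3, -1.8]
opening: 0.456
grasp_force: 30.0
```

```bash
python3 - <<'E'
from h import *
np.set_printoptions(precision=4,suppress=True)
for c in ['scene','side']:
    d=snap(c)
    for n in ['slide_cassette','dust_cover','work_tray']:
        r=finder.recognise(c,n); print(n,[(np.round(x['at'],3),round(x['confidence'],2)) for x in r[:2]])
s=bot.read_state(); print(s['time_s'],s['position'],s['opening'],s['grasp_force'],s['force'],s['qvel'])
E
```

```text
slide_cassette [(array([0.396, 0.285, 0.142]), 0.56)]
dust_cover [(array([ 0.644, -0.326,  0.071]), 0.88)]
work_tray [(array([0.4  , 0.34 , 0.004]), 0.56)]
slide_cassette [(array([0.41 , 0.29 , 0.135]), 0.89)]
dust_cover [(array([ 0.656, -0.304,  0.085]), 0.56)]
work_tray [(array([ 0.396,  0.311, -0.002]), 0.79), (array([0.674, 0.216, 0.063]), 0.26)]
19.6667 [0.4027 0.3056 0.1746] 0.4588076065635598 29.993167102875304 [ 0.5803 -0.7025 -1.6786] [ 0.0806  0.085  -0.0028 -0.0101 -0.0102  0.0506]
```

Everything checks out: the cassette is centred over the tray with its underside at about 0.115 m, still and held at 30 N, and the cover is on the mat.

```bash
python3 -c "
from rig import bot
print(bot.hand_in())"
```

```text
the job is handed in; nothing more can be done
None
```

I handed the job in at about 20 s of the 61 s allowed, with no verdict returned: the dust cover is released upright on the mat, and the cassette is held level and still by its pinched catches, with its underside about 115 mm above the middle of the tray.

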